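Count two harmonicas into the tray trough and return the small one

ROBOT

A 6-joint arm with a two-finger parallel gripper is mounted at the origin on the work surface. World frame = base frame: x ahead of the robot, y to its left, z up, the work surface at z = 0. Lengths are in m, angles in rad, forces in N, time in s.
With the tool pointing down it reaches from about 0.375 to 0.9 m from the base axis. Payload 3.1 kg.
Tool frame: the origin (TCP) lies between the finger pads; the fingertips stand 11 mm ahead of it and the grasp point (between the pads) lies 8 mm behind it; z points along the fingers, x is the direction in which the jaws open and shut, and the axes are right-handed (so a half turn about z gives the same grasp; the last joint's range is limited). The gripper opens to 87 mm and grips with 3 to 60 N. Pads are 19 mm wide; open, the fingers measure 117 mm over their backs; the gripper's body (75 mm by 190 mm) begins 51 mm behind the grasp point.
Start: joints at [1.01, 0.527, 1.433, -0, 1.181, -0.178], TCP at [0.233, 0.58, 0.234] pointing down, gripper open.
Joint ranges: [-3.08, 3.08], [-0.75, 2.2], [0.22, 2.44], [-1.43, 4.57], [0, 2.65], [-2.85, 2.85]. Speed limits (rad/s): [2.79, 2.79, 3.14, 3.14, 3.14, 3.14].

INTERFACE

Orientations are given as a rotation vector (axis times angle).
In Python, from station import * gives the robot as it stands. The module is installed in compiled form; this text tells all that it offers.
- The arm moves only by the shell command python3 -m jog 'ROWS'. ROWS is text: rows parted by semicolons, each of 7 numbers parted by spaces: the turn, a rotation vector about the tool's x, y, z in degrees, then the shift along the tool's x, y, z in mm, then the gripper command: -1 is fully open, 1 is shut, values between are in proportion. A call has 1 to 20 rows; each row is the pose to reach, as a shift and turn from the pose measured when the call began, along the tool's axes at that moment; what a row does not reach only later rows make up. A row lasts 1/8 s, in which the tool goes at most 62.5 mm and 10.7 degrees, less where a joint would pass 70% of its speed; a pose out of reach is approached as far as the arm can. A call with a gripper value outside its range is refused whole. The fingers move at their own pace and stop on an object; the grip force is fixed at half the most. Time passes only in rows, so rows that repeat a pose let the fingers close. It gives the time, the measured TCP pose, the force and the opening at its end, in the units of the state.
- state(): the state, without advancing time (a new reading comes with each control period).
- read_camera(name): name is "side" or "top" or "wrist"; returns a dict with "img" (384x512x3 uint8, red, green, blue), "fx", "fy", "cx", "cy" (pixels), "distortion" ([k1, k2, p1, p2, k3] as OpenCV has them; the pictures are not rectified), "world_to_cam" (4x4, takes a point from world to camera coordinates); the wrist camera has in their place "T_tool_cam" (4x4, takes a point from camera to tool coordinates, whose origin is the TCP and whose axes are the tool frame's). Camera axes: x right, y up, looking along -z (the intrinsics and any distortion apply to the point x, -y, -z); pixel columns grow to the right and rows downward; lengths in m; the calibration is good to about 2 mm. A picture is of the moment at which its call begins: read the wrist's pose just before it. There is no depth.
- hand_in(): hands the job in, once; it reports no verdict.
The state is a dict: "clock": time; "joints": joint angles; "qd": joint speeds; "joint_efforts": joint torques, N m; "tool_pos": TCP position; "ee_rot": TCP orientation; "force": force on the tool from outside, world axes, zero at the start; "wrist_torque": the same for the moment, N m; "gripper_width": finger opening in m.
Only numpy, scipy, OpenCV 4.12 (cv2) and the standard library are available. Lean on these libraries where they do the work, as an engineer would, in place of code of your own. Each camera call takes 0.05 s, during which the arm holds its last target. There are 200 camera calls.

TASK

Press the lever beside the counting tray to raise the trough lid, slide the two full-length harmonicas (not the short pocket one) off the deck down into the trough until they lie flat, and shut the lid gently over them. Slide the short one back off the other side of the deck into the open returns bin. Slide the pieces rather than picking them up, and leave the jar, the capo and the shaker where they stand.

Things in the scene. Friction and masses are not known exactly. Their poses are not given: they have to be found in the camera images.
- tray: Wooden counting tray, fixed, 372 mm wide (y). Origin: on the counter under the centre of the deck; +x points from the deck to the trough (away from the robot), +y to the lever side, z up. Deck: flat, top 55 mm above the counter, x -70 to +70 mm, y -180 to +180 mm, side rails up to 68 mm. Trough at its +x side, returns bin at its -x side, both as wide as the deck.
- trough (a point): Centre of the trough floor, 43 mm above the counter; floor spans tray x 100 to 155 mm, closed by a 67 mm high back wall at x = 155 mm. A straight ramp leads down from the deck edge (x = 70 mm, z = 55 mm) to the floor (x = 100 mm). A piece lies flat, and the lid can shut, only when it is wholly past the ramp's foot.
- bin (a point): Centre of the open returns bin's floor, 5 mm above the counter; bin spans tray x -149 to -70 mm: the deck ends at x = -70 mm in a straight drop into it; its front wall is 45 mm high.
- lid (a joint): Angle of the clear acrylic trough lid, hinged along tray y at tray x 159 mm, z 72 mm; 366 mm wide, 97 mm hinge to front edge, 5 mm thick, 8 mm lip under the front edge. 0 = shut (level, top 76 mm above the counter), 1.05 rad = fully raised (stop). Raised it leans over the trough: no room there for an upright gripper, come in tilted. Friction hinge, stays put; shuts with 2 to 5 N down on top.
- lid_edge (a point): Middle of the lid's front edge, top side.
- lever (a joint): Angle of the lid-lift lever at the +y side of the tray, linked to the lid, which turns 2.33 times as far. 0 = up (lid shut), 0.45 rad = fully down (lid fully raised); stays where it is left. Takes about 8 N down on the paddle, stiff stop at the end.
- paddle (a point): Top of the lever's steel paddle (50 mm along tray x, 36 mm along y); at the start about 92 mm above the counter, goes down about 37 mm. The lever's pivot lies at tray x = 100 mm, y = 215 mm, z = 62 mm, on the trough side of the paddle.
- harp_a_c (a point): Centre (half-way up) of a full-length harmonica, steel covers on a dark wooden comb, 102 mm long (its own y), 38 mm wide (x), 22 mm high, about 0.12 kg. Starts lying on the deck, its length roughly along tray y.
- harp_b_c (a point): Centre of the second full-length harmonica, same as the first.
- mini_c (a point): Centre (half-way up) of the short pocket harmonica, same look but 70 mm long (its own y), 38 mm wide (x), 22 mm high, about 0.08 kg; the extra that goes back. The three lie side by side on the deck about 120 mm apart, in any order.
- jar_c (a point): Empty glass jam jar, 70 mm across, 105 mm high, standing on the counter at the +y front corner of the tray; this point 50 mm up. Leave alone.
- capo_c (a point): Walnut ukulele capo, 85 mm long, lying on the counter off the -y front corner of the tray; its centre. Leave alone.
- shaker_c (a point): Steel salt shaker, 48 mm across, 90 mm high, standing beside the trough's -y end; its centre, 45 mm up. Leave alone.
Mind the look-alikes: they are no part of the job. What is shaped like the part that bears harp_b_c but pink or red is not meant.

How it is judged:
By the outcome, as a careful person would: the job done as asked, in the order asked, and still so for the second after the job is handed in, with the robot touching nothing.
It also fails if it takes over 64 s, if anything falls off the work surface, if the arm or the gripper's body presses on something with over 40 N, if the wrist force passes 120 N, or if a joint passes its speed limit or range.

## Working session

There is one attempt and no reset: what is moved stays moved. The work goes in short steps, Python scripts to look and compute and a shell command to move; the robot and the scene stay as the last step left them, time stands still between calls to the robot, and variables do not carry over. Pictures are saved under pics/ and viewed, about 8 in all and at most 12, crops included, and the job is handed in when it is done.

```bash
mkdir -p pics; cat > h.py <<'E'
from station import *
import numpy as np, cv2
from scipy.spatial.transform import Rotation as R
def snap(n,f):
    c=read_camera(n); cv2.imwrite('pics/'+f,c['img'][:,:,::-1]); return c
def ray(c,u,v,W2C=None):
    K=np.array([[c['fx'],0,c['cx']],[0,c['fy'],c['cy']],[0,0,1.]])
    p=cv2.undistortPoints(np.array([[[u,v]]],float),K,np.array(c['distortion'],float))[0,0]
    M=np.linalg.inv(np.array(c['world_to_cam']))
    return M[:3,3], M[:3,:3]@np.array([p[0],-p[1],-1])
def at_z(c,u,v,z):
    o,d=ray(c,u,v); return o+d*(z-o[2])/d[2]
def proj(c,P):
    K=np.array([[c['fx'],0,c['cx']],[0,c['fy'],c['cy']],[0,0,1.]])
    W=np.array(c['world_to_cam']); q=(W[:3,:3]@np.atleast_2d(P).T).T+W[:3,3]
    q=q*[1,-1,-1]
    return cv2.projectPoints(q,np.zeros(3),np.zeros(3),K,np.array(c['distortion'],float))[0][:,0]
E
python3 - <<'E'
from h import *
import pickle
cs={n:snap(n,n+'0.png') for n in('top','side')}
pickle.dump(cs,open('c0.pkl','wb'))
for n in cs: print(n,{k:np.round(v,3).tolist() for k,v in cs[n].items() if k!='img'})
s=state();print({k:np.round(v,3).tolist() for k,v in s.items()})
E
```

```text
top {'fx': 426.662, 'fy': 426.662, 'cx': 249.476, 'cy': 195.018, 'distortion': [-0.108, 0.0, 0.0, 0.0, 0.0], 'world_to_cam': [[0.111, -0.994, -0.001, -0.045], [0.968, 0.108, 0.225, -0.577], [-0.223, -0.026, 0.974, -0.859], [0.0, 0.0, 0.0, 1.0]]}
side {'fx': 428.172, 'fy': 428.172, 'cx': 255.989, 'cy': 199.215, 'distortion': [-0.13, 0.0, 0.0, 0.0, 0.0], 'world_to_cam': [[-0.998, -0.063, -0.005, 0.565], [0.046, -0.779, 0.625, -0.076], [-0.043, 0.623, 0.781, -1.145], [0.0, 0.0, 0.0, 1.0]]}
{'clock': 0.1, 'joints': [1.009, 0.528, 1.434, -0.0, 1.181, -0.178], 'qd': [-0.0, -0.002, -0.003, 0.002, -0.0, -0.002], 'joint_efforts': [-0.0, -44.098, -17.715, 0.063, 0.053, -0.0], 'tool_pos': [0.233, 0.579, 0.233], 'ee_rot': [2.603, 1.758, -0.003], 'force': [0.032, -0.603, 0.777], 'wrist_torque': [-0.021, 0.074, -0.018], 'gripper_width': 0.087}
```

View pics/top0.png

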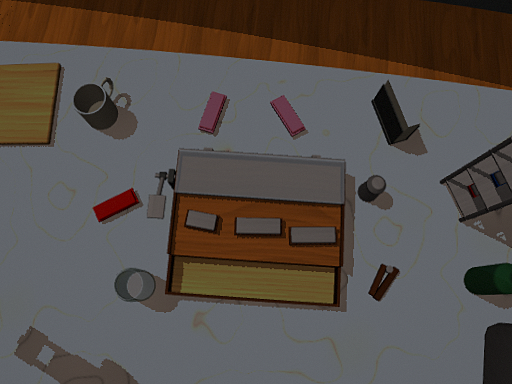

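View pics/side0.png

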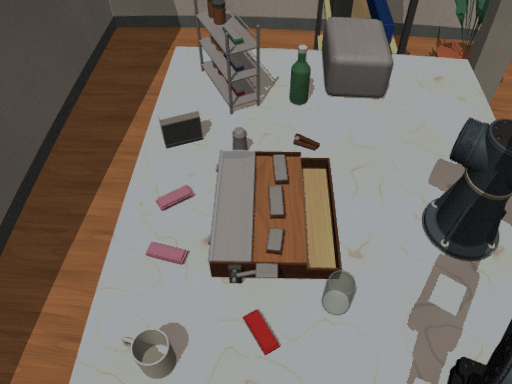

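Top view: mini is leftmost (201,220), the full-length ones at (258,226) and (313,235). The lid is at the top, the bin (yellow floor) at the bottom, the paddle at (156,206). I'll enlarge it for precise corners.

```bash
python3 - <<'E'
from h import *
im=cv2.imread('pics/top0.png')[135:315,120:400]
im=cv2.convertScaleAbs(im,alpha=1.6,beta=10)
cv2.imwrite('pics/top0z.png',cv2.resize(im,(800,514),interpolation=cv2.INTER_CUBIC))
E
```

```text
(no output)
```

View pics/top0z.png

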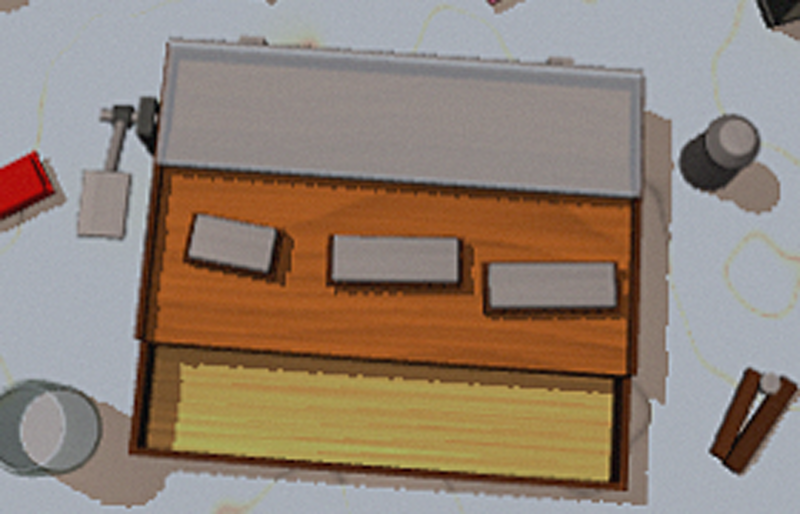

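```bash
python3 - <<'E'
from h import *
import pickle
from scipy.optimize import least_squares
c=pickle.load(open('c0.pkl','rb'))['top']
U=lambda p:(p[0]/2.857+120,p[1]/2.857+135)
T=[((160,167),(.062,.183,.076)),((640,197),(.062,-.183,.076)),((170,40),(.159,.183,.076)),((643,70),(.159,-.183,.076)),((632,376),(-.07,-.186,.068)),((137,340),(-.07,.186,.068)),((130,453),(-.152,.186,.045)),((627,489),(-.152,-.186,.045))]
def tw(p,q): 
    c_,s=np.cos(p[2]),np.sin(p[2]);q=np.array(q);return np.c_[p[0]+c_*q[:,0]-s*q[:,1],p[1]+s*q[:,0]+c_*q[:,1],q[:,2]]
f=lambda p:(proj(c,tw(p,[t[1] for t in T]))-np.array([U(t[0]) for t in T])).ravel()
r=least_squares(f,[.5,0,-.05]);print('tray',r.x.round(4),'res px',r.fun.round(1))
p=r.x
def w2t(P): 
    d=P[:2]-p[:2];c_,s=np.cos(p[2]),np.sin(p[2]);return np.array([c_*d[0]+s*d[1],-s*d[0]+c_*d[1]])
for n,q,z in [('mini',[(192,215),(278,228),(270,273),(186,260)],.077),('mid',[(331,236),(461,238),(460,283),(330,283)],.077),('right',[(485,263),(615,262),(617,306),(489,309)],.077),('paddle',[(82,171),(131,171),(124,238),(78,236)],.092),('jar',[(0,395),(100,430)],.105)]:
    P=np.array([at_z(c,*U(a),z) for a in q]);t=np.array([w2t(a) for a in P])
    print(n,'world',P.mean(0).round(4),'tray',t.mean(0).round(4),'corners',t.round(3).tolist())
np.save('tray.npy',p)
E
```

```text
tray [ 0.5094 -0.0056  0.0408] res px [-1.6 -1.1  0.4  0.  -0.2  0.7  0.1  1.3  2.2 -0.3 -0.9 -0.1 -0.5 -0.2
  0.5 -0.4]
mini world [0.5096 0.1142 0.077 ] tray [0.0051 0.1198] corners [[0.025, 0.151], [0.02, 0.086], [-0.014, 0.089], [-0.009, 0.152]]
mid world [ 0.5112 -0.0078  0.077 ] tray [ 0.0018 -0.0022] corners [[0.016, 0.047], [0.021, -0.05], [-0.012, -0.051], [-0.019, 0.045]]
right world [ 0.5053 -0.124   0.077 ] tray [-0.0089 -0.1181] corners [[0.004, -0.068], [0.011, -0.164], [-0.021, -0.167], [-0.03, -0.073]]
paddle world [0.5263 0.2101 0.092 ] tray [0.0257 0.2148] corners [[0.049, 0.234], [0.052, 0.197], [0.001, 0.197], [0.0, 0.231]]
jar world [0.3718 0.2219 0.105 ] tray [-0.1282  0.233 ] corners [[-0.119, 0.27], [-0.137, 0.196]]
```

```bash
cat >> h.py <<'E'
p=np.load('tray.npy'); Rt=R.from_euler('z',p[2])
def cur(): 
    s=state(); return np.array(s['tool_pos']),R.from_rotvec(s['ee_rot'])
def tipT():
    """fingertip position in tray mm, tilt/yaw residual"""
    t,r=cur(); q=Rt.inv().apply(t+r.apply([0,0,.011])-[p[0],p[1],0]); return (q*1000).round(1)
def goto(x,y,z,th=0):
    """tip centre tray mm, tilt deg forward (+x) -> row numbers"""
    t,r=cur(); th=np.radians(th)
    M=np.array([[0,np.cos(th),np.sin(th)],[1,0,0],[0,np.sin(th),-np.cos(th)]])
    g=Rt*R.from_matrix(M)
    P=Rt.apply(np.array([x,y,z])/1e3)+[p[0],p[1],0]-g.apply([0,0,.011])
    print((x,y,z,np.degrees(th).round()),'rot',np.degrees((r.inv()*g).as_rotvec()).round(1),'mm',(r.inv().apply(P-t)*1000).round(1))
E
python3 - <<'E'
from h import *
print(tipT()); goto(15,215,200);goto(15,215,105); goto(15,215,85);goto(15,215,60); goto(15,215,52)
E
```

```text
[-252.2  595.6  221.7]
(15, 215, 200, np.float64(0.0)) rot [ -0.    0.1 -24.3] mm [-237.1  400.1   22. ]
(15, 215, 105, np.float64(0.0)) rot [ -0.    0.1 -24.3] mm [-236.9  400.1  117. ]
(15, 215, 85, np.float64(0.0)) rot [ -0.    0.1 -24.3] mm [-236.9  400.1  137. ]
(15, 215, 60, np.float64(0.0)) rot [ -0.    0.1 -24.3] mm [-236.8  400.1  162. ]
(15, 215, 52, np.float64(0.0)) rot [ -0.    0.1 -24.3] mm [-236.8  400.1  170. ]
```

```bash
python3 -m jog '0 0 -10 -30 50 0 1;0 0 -20 -60 100 5 1;0 0 -24.3 -90 150 10 1;0 0 -24.3 -118 200 15 1;0 0 -24.3 -148 250 20 1;0 0 -24.3 -178 300 30 1;0 0 -24.3 -207 350 50 1;0 0 -24.3 -237 400 70 1;0 0 -24.3 -237 400 90 1;0 0 -24.3 -237 400 112 1;0 0 -24.3 -237 400 112 1'; python3 - <<'E'
from h import *
print(tipT(),state()['force']); goto(15,215,85);goto(15,215,60); goto(15,215,52)
E
```

```text
clock: 1.48
tool_pos: [0.514, 0.2091, 0.1192]
ee_rot: [-2.174, -2.264, 0.009]
force: [-0.5, -0.6, 0.6]
gripper_width: 0.0006
[ 13.3 214.4 108.2] [-0.50649762 -0.57534179  0.63556047]
(15, 215, 85, np.float64(0.0)) rot [-0.3  0.1 -0. ] mm [ 0.6  1.8 23.2]
(15, 215, 60, np.float64(0.0)) rot [-0.3  0.1 -0. ] mm [ 0.7  1.9 48.2]
(15, 215, 52, np.float64(0.0)) rot [-0.3  0.1 -0. ] mm [ 0.7  2.  56.2]
```

```bash
python3 -m jog '0 0 0 1 2 10 1;0 0 0 1 2 17 1;0 0 0 1 2 23 1;0 0 0 1 2 29 1;0 0 0 1 2 35 1;0 0 0 1 2 41 1;0 0 0 1 2 45 1;0 0 0 1 2 48 1'; python3 - <<'E'
from h import *
print(tipT(),state()['force'])
E
```

```text
clock: 2.48
tool_pos: [0.5112, 0.2104, 0.0712]
ee_rot: [-2.169, -2.261, 0.02]
force: [-6.8, -0.1, 7.8]
gripper_width: 0.0003
[ 10.4 215.7  60.2] [-6.76081954 -0.08802625  7.82017574]
```

```bash
python3 -m jog '0 0 0 0 0 3 1;0 0 0 0 0 6 1;0 0 0 0 0 8 1;0 0 0 0 0 8 1'; python3 - <<'E'
from h import *
print(tipT(),state()['force'])
E
```

```text
clock: 2.98
tool_pos: [0.5111, 0.2105, 0.066]
ee_rot: [-2.169, -2.263, 0.019]
force: [-4.8, -2.5, 18.0]
gripper_width: 0.0001
[ 10.4 215.9  55.1] [-4.80927896 -2.53456635 17.97752324]
```

```bash
python3 -m jog '0 0 0 0 0 5 1;0 0 0 0 0 6 1;0 0 0 0 0 6 1'; python3 - <<'E'
from h import *
print(tipT(),state()['force'])
snap('side','side1.png')
im=cv2.imread('pics/side1.png')[130:300,190:380]
cv2.imwrite('pics/side1z.png',cv2.resize(im,(760,680)[:2],interpolation=cv2.INTER_CUBIC)[:600])
goto(10,215,130)
E
```

```text
clock: 3.35
tool_pos: [0.5112, 0.2106, 0.0655]
ee_rot: [-2.169, -2.266, 0.016]
force: [-8.5, -3.3, 35.7]
gripper_width: 0.0005
[ 10.5 215.9  54.5] [-8.5181506  -3.25600234 35.66685323]
(10, 215, 130, np.float64(0.0)) rot [-0.6  0.2  0.2] mm [ -1.3  -1.5 -75.4]
```

View pics/side1z.png

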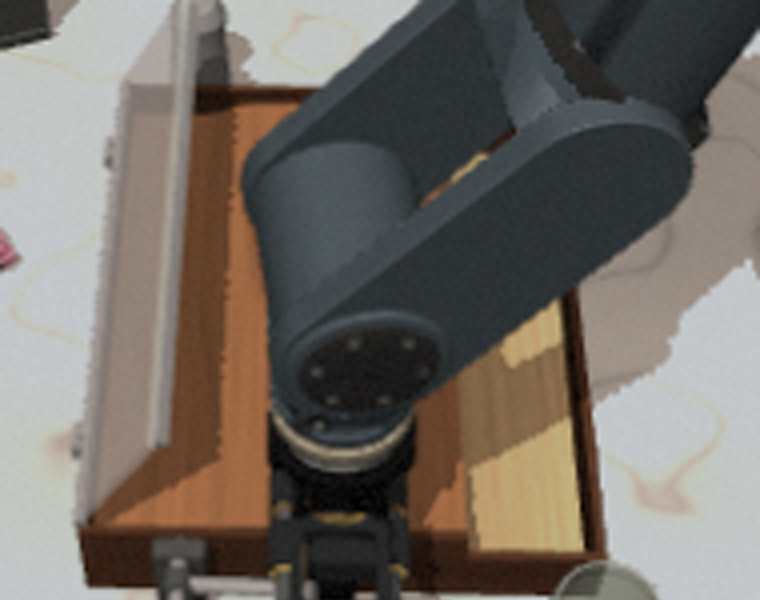

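The lid is fully raised (side view: its edge stands up over the trough, and the lever is at the stop with 36 N). Next I back off and move behind the middle harp.

```bash
python3 -m jog '0 0 0 0 -2 -30 1;0 0 0 0 -10 -65 1;0 0 0 0 -20 -75 0.5;10 0 0 -50 -30 -75 -0.15;20 0 0 -100 -45 -75 -0.15;20 0 0 -100 -45 -75 -0.15'; python3 - <<'E'
from h import *
print(tipT(),state()['force'],state()['gripper_width']);goto(-52,-2,110,35);goto(-52,-2,63,35)
E
```

```text
clock: 4.15
tool_pos: [0.4726, 0.1063, 0.1398]
ee_rot: [-1.99, -2.068, 0.382]
force: [0.7, -0.1, -0.1]
gripper_width: 0.0328
[-36.1 113.3 129.5] [ 0.66498614 -0.06942325 -0.10941955] 0.03279288877657392
(-52, -2, 110, np.float64(35.0)) rot [-55.7   0.3  -0.1] mm [-115.3  -16.8   29. ]
(-52, -2, 63, np.float64(35.0)) rot [-55.7   0.3  -0.1] mm [-1.151e+02 -1.000e-01  7.300e+01]
```

```bash
python3 -m jog '-10 0 0 -30 -5 -5 -0.15;-20 0 0 -60 -10 0 -0.15;-30 0 0 -90 -17 5 -0.15;-40 0 0 -115 -17 15 -0.15;-50 0 0 -115 -17 29 -0.15;-55.7 0 0 -115 -17 29 -0.15;-55.7 0 0 -115 -10 48 -0.15;-55.7 0 0 -115 -5 60 -0.15;-55.7 0 0 -115 -2 68 -0.15;-55.7 0 0 -115 -2 68 -0.15'; python3 - <<'E'
from h import *
print(tipT(),state()['force'],state()['gripper_width']);goto(-45,-2,63,35);goto(-30,-2,62,35);goto(60,-2,62,35);goto(80,-2,60,35);goto(98,-2,56,35)
E
```

```text
clock: 5.4
tool_pos: [0.4978, 0.0179, 0.1775]
ee_rot: [1.895, 1.948, 0.498]
force: [-0.1, -0.2, -0.0]
gripper_width: 0.05
[ -5.1  23.7 168. ] [-0.09330655 -0.18625626 -0.00336621] 0.05001254640439962
(-45, -2, 63, np.float64(35.0)) rot [-5.1  1.7 -0.2] mm [-24.4 -87.8  71.9]
(-30, -2, 62, np.float64(35.0)) rot [-5.1  1.7 -0.2] mm [-24.1 -75.3  80.2]
(60, -2, 62, np.float64(35.0)) rot [-5.1  1.7 -0.2] mm [-22.4   2.7 125.1]
(80, -2, 60, np.float64(35.0)) rot [-5.1  1.7 -0.2] mm [-21.9  19.1 136.8]
(98, -2, 56, np.float64(35.0)) rot [-5.1  1.7 -0.2] mm [-21.5  32.7 149.3]
```

```bash
python3 -m jog '-5 0 0 -24 -75 30 -0.15;-5 0 0 -24 -88 45 -0.15;-5 0 0 -24 -88 50 -0.15'; python3 - <<'E'
from h import *
s=state()
print(tipT(),s['joints'],s['qd']);goto(-45,-2,85,35);goto(-45,-2,63,20);goto(-45,-2,63,0)
E
```

```text
clock: 5.78
tool_pos: [0.4854, 0.0155, 0.1817]
ee_rot: [1.897, 1.925, 0.478]
force: [0.2, 0.6, -1.0]
gripper_width: 0.0499
[-17.6  21.6 172.2] [-0.2603286   0.34964483  2.21448536  1.0372005   0.11447332 -2.85401966] [ 0.03639781  0.05927345 -0.04958999  0.03002502 -0.02878545  0.00027546]
(-45, -2, 85, np.float64(35.0)) rot [-4.9  3.  -0.6] mm [-21.7 -68.1  62.9]
(-45, -2, 63, np.float64(20.0)) rot [10.1  2.9 -0.9] mm [-20.8 -76.3  82.1]
(-45, -2, 63, np.float64(0.0)) rot [30.1  2.8 -1.5] mm [-20.7 -72.7  83.4]
```

```bash
cat > ik.py <<'E'
from h import *
from scipy.optimize import least_squares
s=state(); t,r=cur(); tz=r.apply([0,0,1]); j=s['joints']
D=[(.527,1.96,np.hypot(.233,.58),.234,0,1),(j[1],j[1]+j[2],np.hypot(*t[:2]),t[2],np.hypot(*tz[:2]),-tz[2])]
def f(v):
    l1,l2,h,L=v;o=[]
    for a,b,rr,z,sn,cs in D: o+=[l1*np.sin(a)+l2*np.sin(b)+L*sn-rr,h+l1*np.cos(a)+l2*np.cos(b)-L*cs-z]
    return o
v=least_squares(f,[.4,.4,.35,.2]).x; print(v.round(3))
def chk(x,y,z,th):
    l1,l2,h,L=v;th=np.radians(th)
    P=Rt.apply([x/1e3,y/1e3,z/1e3])+[p[0],p[1],0]
    R_=np.hypot(*P[:2])-(L+.011)*np.sin(th); Z=P[2]+(L+.011)*np.cos(th)-h
    c=(R_**2+Z**2-l1**2-l2**2)/2/l1/l2
    if abs(c)>1: return 'unreach'
    j3=np.arccos(c); j2=np.arctan2(R_,Z)-np.arctan2(l2*np.sin(j3),l1+l2*c)
    return [round(float(q),2) for q in(j2,j3,np.pi-th-j2-j3)]
E
python3 - <<'E'
from ik import *
for q in [(-45,-2,63),(-20,-2,63),(0,-2,63),(30,-2,63),(60,-2,62),(98,-2,56),(98,-118,56),(-60,-118,63)]:
    print(q,[(a,chk(*q,a)) for a in(0,10,20,30,35)])
E
```

```text
[ 0.724  0.282 -0.118  0.166]
(-45, -2, 63) [(0, [0.53, 2.26, 0.35]), (10, [0.52, 2.36, 0.09]), (20, [0.52, 2.47, -0.2]), (30, [0.55, 2.6, -0.53]), (35, [0.58, 2.68, -0.72])]
(-20, -2, 63) [(0, [0.55, 2.18, 0.41]), (10, [0.53, 2.28, 0.15]), (20, [0.53, 2.39, -0.13]), (30, [0.55, 2.51, -0.45]), (35, [0.57, 2.58, -0.62])]
(0, -2, 63) [(0, [0.56, 2.13, 0.45]), (10, [0.55, 2.22, 0.2]), (20, [0.54, 2.33, -0.08]), (30, [0.56, 2.45, -0.39]), (35, [0.57, 2.51, -0.56])]
(30, -2, 63) [(0, [0.58, 2.04, 0.52]), (10, [0.57, 2.13, 0.27]), (20, [0.56, 2.24, -0.01]), (30, [0.57, 2.35, -0.3]), (35, [0.58, 2.41, -0.46])]
(60, -2, 62) [(0, [0.61, 1.95, 0.58]), (10, [0.59, 2.05, 0.33]), (20, [0.58, 2.15, 0.06]), (30, [0.58, 2.26, -0.23]), (35, [0.59, 2.32, -0.38])]
(98, -2, 56) [(0, [0.65, 1.85, 0.65]), (10, [0.63, 1.95, 0.4]), (20, [0.61, 2.05, 0.13]), (30, [0.62, 2.16, -0.16]), (35, [0.62, 2.22, -0.31])]
(98, -118, 56) [(0, [0.66, 1.8, 0.68]), (10, [0.64, 1.9, 0.43]), (20, [0.63, 2.0, 0.17]), (30, [0.63, 2.11, -0.12]), (35, [0.63, 2.17, -0.27])]
(-60, -118, 63) [(0, [0.54, 2.24, 0.37]), (10, [0.52, 2.34, 0.11]), (20, [0.53, 2.45, -0.18]), (30, [0.55, 2.58, -0.51]), (35, [0.57, 2.65, -0.69])]
```

```bash
python3 -m jog '10 0 0 -10 -30 0 -0.15;20 0 0 -15 -40 20 -0.15;30 0 -1 -21 -50 20 -0.15;30 2 -1 -21 -60 20 -0.15;30 2 -1 -21 -60 20 -0.15;30 2 -1 -21 -60 20 -0.15;30 2 -1 -21 -60 20 -0.15'; python3 - <<'E'
from ik import *
s=state()
print(tipT(),s['joints']);goto(-48,-2,85,0);goto(-48,-2,60,0);goto(58,-2,60,0)
E
```

```text
clock: 6.65
tool_pos: [0.4428, -0.0071, 0.1348]
ee_rot: [2.182, 2.249, -0.009]
force: [-0.5, -0.1, 0.3]
gripper_width: 0.0502
[ 0.663  0.315 -5.736 -5.517]
[-66.6   1.1 123.8] [-0.26311809  0.45923157  1.97575189 -0.0141819   0.70244283 -1.8530677 ]
(-48, -2, 85, np.float64(0.0)) rot [ 0.1  0.6 -0.6] mm [-2.7 18.6 38.9]
(-48, -2, 60, np.float64(0.0)) rot [ 0.1  0.6 -0.6] mm [-2.4 18.5 63.9]
(58, -2, 60, np.float64(0.0)) rot [ 0.1  0.6 -0.6] mm [ -1.3 124.5  64. ]
```

```bash
python3 -m jog '0 0 0 -2 14 35 -0.15;0 0 0 -2 14 55 -0.15;0 0 0 -2 16 64 -0.15;0 0 0 -2 28 64 -0.15;0 0 0 -2 40 64 -0.15;0 0 0 -2 50 64 -0.15;0 0 0 -2 60 64 -0.15;0 0 0 -2 70 64 -0.15;0 0 0 -2 80 64 -0.15;0 0 0 -1 90 64 -0.15;0 0 0 -1 100 64 -0.15;0 0 0 -1 110 64 -0.15;0 0 0 -1 119 63 -0.15;0 0 0 -1 124 63 -0.15;0 0 0 -1 124 63 -0.15'; python3 - <<'E'
from h import *
s=state()
print(tipT(),s['force']);goto(58,-2,110,0);goto(-65,-118,110,0);goto(-65,-118,60,0)
E
```

```text
clock: 8.52
tool_pos: [0.5675, -0.0051, 0.072]
ee_rot: [2.182, 2.248, -0.009]
force: [0.6, 0.0, 0.9]
gripper_width: 0.0502
[58.1 -1.9 61. ] [0.56034024 0.00644396 0.91084615]
(58, -2, 110, np.float64(0.0)) rot [ 0.1  0.6 -0.6] mm [ -0.7   0.  -49. ]
(-65, -118, 110, np.float64(0.0)) rot [ 0.1  0.6 -0.6] mm [-118.  -121.7  -48.1]
(-65, -118, 60, np.float64(0.0)) rot [ 0.1  0.6 -0.6] mm [-117.5 -121.8    1.9]
```

```bash
python3 -m jog '0 0 0 0 -15 -5 -0.15;0 0 0 -10 -50 -48 -0.15;0 0 0 -60 -90 -50 -0.15;0 0 0 -110 -122 -48 -0.15;0 0 0 -118 -122 -30 -0.15;0 0 0 -118 -122 -12 -0.15;0 0 0 -118 -122 2 -0.15;0 0 0 -118 -110 2 -0.15;0 0 0 -118 -98 2 -0.15;0 0 0 -118 -86 2 -0.15;0 0 0 -118 -74 2 -0.15;0 0 0 -118 -62 2 -0.15;0 0 0 -118 -50 2 -0.15;0 0 0 -118 -40 2 -0.15;0 0 0 -118 -30 2 -0.15;0 0 0 -118 -20 2 -0.15;0 0 0 -118 -10 2 -0.15;0 0 0 -118 -3 2 -0.15;0 0 0 -118 0 2 -0.15'; python3 - <<'E'
from h import *
s=state()
print(tipT(),s['force'],s['joints']);goto(-20,-118,200,0)
E
```

```text
clock: 10.9
tool_pos: [0.5716, -0.1231, 0.0712]
ee_rot: [2.181, 2.248, -0.008]
force: [-1.5, -0.2, 0.3]
gripper_width: 0.0502
[  57.4 -120.    60.2] [-1.46310995 -0.2338356   0.28345147] [-0.39886703  0.69883435  1.66283177 -0.01190986  0.77327458 -1.99129387]
(-20, -118, 200, np.float64(0.0)) rot [ 0.1  0.6 -0.6] mm [  -0.4  -77.  -140. ]
```

```bash
python3 -m jog '0 0 0 0 -15 -5 -0.15;0 0 0 0 -40 -50 -0.15;0 0 10 0 -60 -90 -0.15;0 0 20 0 -60 -120 -0.15;0 0 30 0 -60 -130 -0.15;0 0 40 0 -60 -130 -0.15;0 0 50 0 -60 -130 -0.15;0 0 60 0 -60 -130 -0.15;0 0 70 0 -60 -130 -0.15;0 0 80 0 -60 -130 -0.15;0 0 90 0 -60 -130 -0.15;0 0 100 0 -60 -130 -0.15;0 0 110 0 -60 -130 -0.15;0 0 120 0 -60 -130 -0.15;0 0 130 0 -60 -130 -0.15;0 0 140 0 -60 -130 -0.15;0 0 150 0 -60 -130 -0.15;0 0 160 0 -60 -130 -0.15;0 0 170 0 -60 -130 -0.15;0 0 179 0 -60 -130 -0.15'; cat >> h.py <<'E'
def goto2(x,y,z,th=0):
    "same with half-turned tool"
    t,r=cur(); th=np.radians(th)
    M=np.array([[0,-np.cos(th),np.sin(th)],[-1,0,0],[0,-np.sin(th),-np.cos(th)]])
    g=Rt*R.from_matrix(M)
    P=Rt.apply(np.array([x,y,z])/1e3)+[p[0],p[1],0]-g.apply([0,0,.011])
    print((x,y,z,np.degrees(th).round()),'rot',np.degrees((r.inv()*g).as_rotvec()).round(1),'mm',(r.inv().apply(P-t)*1000).round(1))
E
python3 - <<'E'
from h import *
s=state()
print(tipT(),s['force'],s['joints']);goto2(20,-118,160,33);goto2(40,-118,90,33)
snap('top','top2.png')
im=cv2.imread('pics/top2.png')[135:315,120:400]
cv2.imwrite('pics/top2z.png',cv2.resize(cv2.convertScaleAbs(im,alpha=1.6,beta=10),(800,514),interpolation=cv2.INTER_CUBIC))
E
```

```text
clock: 13.4
tool_pos: [0.5095, -0.1233, 0.201]
ee_rot: [2.263, -2.17, 0.012]
force: [0.5, -0.6, -0.3]
gripper_width: 0.0499
[  -4.6 -117.6  190. ] [ 0.47417747 -0.63377399 -0.32822685] [-0.44603113  0.43560429  1.72164217 -0.00976737  0.97881637  1.08828598]
(20, -118, 160, np.float64(33.0)) rot [32.9 -0.5  0.2] mm [  0.2 -18.6  31.8]
(40, -118, 90, np.float64(33.0)) rot [32.9 -0.5  0.2] mm [ -0.5 -38.6 101.9]
```

View pics/top2z.png

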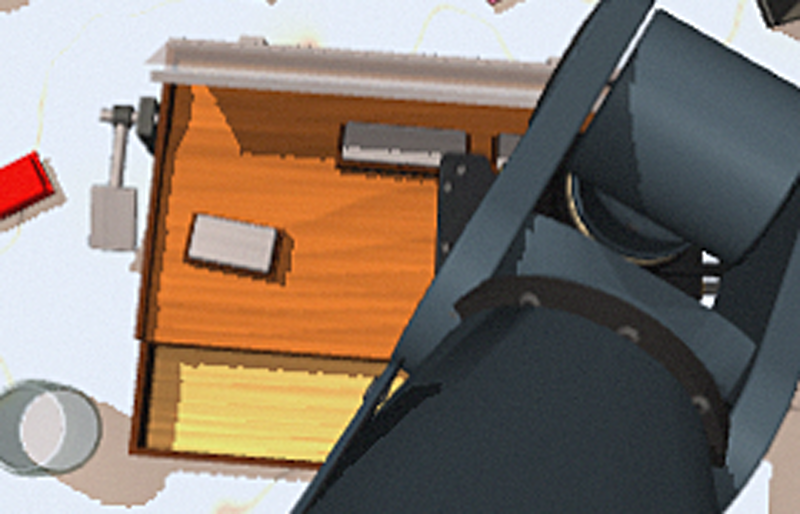

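The middle harp (403,145) lies square on the ramp, with the right one beside it at (510,150). The mini (232,243) is untouched and the paddle is down. Now I tilt and finish the pushes.

```bash
python3 -m jog '8 0 0 0 -5 8 -0.15;16 0 0 0 -10 15 -0.15;24 0 0 0 -15 20 -0.15;33 0 0 0 -19 30 -0.15;33 0 0 0 -19 32 -0.15;33 0 0 0 -19 32 -0.15;33 0 0 0 -30 60 -0.15;33 0 0 0 -33 80 -0.15;33 0 0 0 -34 95 -0.15;33 0 0 0 -34 95 -0.15'; python3 - <<'E'
from h import *
s=state()
print(tipT(),s['force'],s['joints']);goto2(42,-118,64,33);goto2(60,-118,63,33);goto2(80,-118,61,33);goto2(92,-118,57,33);goto2(98,-118,56,33)
E
```

```text
clock: 14.7
tool_pos: [0.5425, -0.1225, 0.1053]
ee_rot: [-1.933, 1.854, -0.557]
force: [0.0, 0.1, 0.8]
gripper_width: 0.0502
[  34.3 -118.2   96. ] [0.02630155 0.10895774 0.82640153] [-0.59866566  0.60719166  2.12369688  1.78553107  0.33118649 -0.78676528]
(42, -118, 64, np.float64(33.0)) rot [ 0.1 -0.5  0.2] mm [-0.4 10.9 31.1]
(60, -118, 63, np.float64(33.0)) rot [ 0.1 -0.5  0.2] mm [-0.4 -3.6 41.7]
(80, -118, 61, np.float64(33.0)) rot [ 0.1 -0.5  0.2] mm [ -0.4 -19.3  54.2]
(92, -118, 57, np.float64(33.0)) rot [ 0.1 -0.5  0.2] mm [ -0.5 -27.2  64.1]
(98, -118, 56, np.float64(33.0)) rot [ 0.1 -0.5  0.2] mm [ -0.5 -31.7  68.2]
```

```bash
python3 -m jog '0 0 0 0 11 20 -0.15;0 0 0 0 11 31 -0.15;0 0 0 0 4 36 -0.15;0 0 0 0 -4 42 -0.15;0 0 0 0 -10 46 -0.15;0 0 0 0 -15 50 -0.15;0 0 0 0 -19 54 -0.15;0 0 0 0 -23 59 -0.15;0 0 0 0 -27 64 -0.15;0 0 0 0 -30 66 -0.15;0 0 0 0 -32 68 -0.15;0 0 0 0 -32 68 -0.15'; python3 - <<'E'
from h import *
s=state()
print(tipT(),s['force'],s['joints']);goto2(101,-118,56,33);goto2(80,-118,75,33);goto2(45,-118,100,33);goto2(42,-2,80,33);goto2(42,-2,64,33)
E
```

```text
clock: 16.2
tool_pos: [0.6064, -0.1202, 0.0655]
ee_rot: [-1.934, 1.854, -0.557]
force: [-0.1, -0.2, 0.0]
gripper_width: 0.0504
[  98.3 -118.5   56.3] [-0.0896835  -0.19990061  0.04578845] [-0.51357205  0.7208739   1.98519165  1.8124849   0.29171023 -0.73376589]
(101, -118, 56, np.float64(33.0)) rot [ 0.1 -0.5  0.2] mm [-0.4 -2.1  1.7]
(80, -118, 75, np.float64(33.0)) rot [ 0.1 -0.5  0.2] mm [ -0.2   5.2 -25.7]
(45, -118, 100, np.float64(33.0)) rot [ 0.1 -0.5  0.2] mm [  0.   21.  -65.7]
(42, -2, 80, np.float64(33.0)) rot [ 0.1 -0.5  0.2] mm [-116.1   33.9  -51.4]
(42, -2, 64, np.float64(33.0)) rot [ 0.1 -0.5  0.2] mm [-116.3   42.6  -38. ]
```

```bash
python3 -m jog '0 0 0 0 10 -12 -0.15;0 0 0 0 20 -40 -0.15;0 0 0 -10 25 -60 -0.15;0 0 0 -60 34 -60 -0.15;0 0 0 -110 34 -55 -0.15;0 0 0 -116 34 -51 -0.15;0 0 0 -116 40 -42 -0.15;0 0 0 -116 42 -37 -0.15;0 0 0 -116 35 -33 -0.15;0 0 0 -116 28 -27 -0.15;0 0 0 -116 21 -22 -0.15;0 0 0 -116 16 -18 -0.15;0 0 0 -116 12 -14 -0.15;0 0 0 -116 8 -9 -0.15;0 0 0 -116 4 -4 -0.15;0 0 0 -116 2 -2 -0.15;0 0 0 -116 0 0 -0.15;0 0 0 -116 0 0 -0.15'; python3 - <<'E'
from h import *
s=state()
print(tipT(),s['force'],s['joints']);goto2(70,-2,85,33);goto2(20,-2,160,0);goto2(20,-2,200,0)
E
```

```text
clock: 18.45
tool_pos: [0.6021, -0.0043, 0.0644]
ee_rot: [-1.934, 1.854, -0.557]
force: [0.0, -0.9, 0.1]
gripper_width: 0.0502
[98.6 -2.6 55.2] [ 0.01616527 -0.89297064  0.13121456] [-0.27300934  0.71709382  2.03921746  2.37467903  0.23288173 -1.08695501]
(70, -2, 85, np.float64(33.0)) rot [ 0.1 -0.5  0.2] mm [ -0.2   7.8 -40.6]
(20, -2, 160, np.float64(0.0)) rot [-32.9  -0.5   0.1] mm [   0.6    3.  -129. ]
(20, -2, 200, np.float64(0.0)) rot [-32.9  -0.5   0.1] mm [   0.9  -18.7 -162.5]
```

```bash
python3 -m jog '0 0 0 0 10 -15 -0.15;0 0 0 0 15 -50 -0.15;0 0 0 0 10 -90 1;-8 0 0 0 0 -120 1;-16 0 0 0 -8 -140 1;-24 0 0 0 -15 -155 1;-33 0 0 0 -19 -162 1;-33 0 0 0 -19 -162 1'; python3 - <<'E'
from h import *
s=state()
print(tipT(),s['force'],s['joints'],s['gripper_width'])
a=snap('side','side3.png')['img'][130:300,190:380,::-1];b=snap('top','top3.png')['img'][135:245,150:350,::-1]
f=lambda i,w,h:cv2.resize(cv2.convertScaleAbs(i,alpha=1.5,beta=10),(w,h),interpolation=cv2.INTER_CUBIC)
cv2.imwrite('pics/m3.png',np.hstack([f(a,335,300),f(b,465,300)]))
E
```

```text
clock: 19.45
tool_pos: [0.5459, 0.0208, 0.1981]
ee_rot: [-2.016, 1.811, -0.284]
force: [1.9, 1.6, 0.3]
gripper_width: 0.0022
[ 42.2  26.6 188.3] [1.93874605 1.5812198  0.30512462] [-0.33190015  0.37736873  1.98879755  0.65436647  0.50387784  0.59551954] 0.002236780711414726
```

View pics/m3.png

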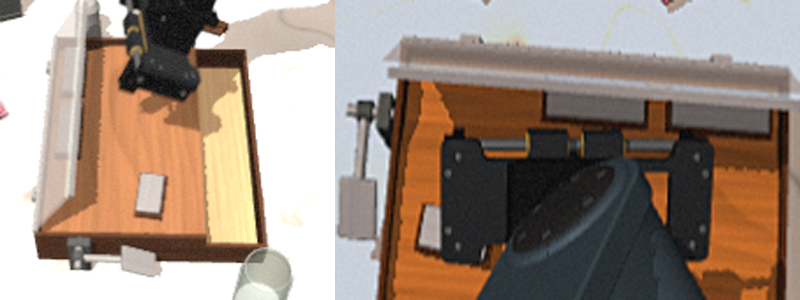

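```bash
python3 - <<'E'
from h import *
c=read_camera('top')
for y in (49,-53):
  for z in (43,65):
    print(y,z,(proj(c,Rt.apply(np.array([106,y,z])/1e3)+[p[0],p[1],0])[0]).round(1))
goto2(60,0,200);goto2(140,0,200)
for ph in (60,50,40,30,20,10,5,0):
    a=np.radians(ph);goto2(round(159-85*np.cos(a)+4*np.sin(a)+9.5,1),0,round(72+85*np.sin(a)+4*np.cos(a),1))
E
```

```text
49 43 [238.4 180.8]
49 65 [238.1 178.2]
-53 43 [283.8 183.8]
-53 65 [284.6 181.3]
(60, 0, 200, np.float64(0.0)) rot [-25.9   8.    3.8] mm [ 24.7 -22.5  -5.5]
(140, 0, 200, np.float64(0.0)) rot [-25.9   8.    3.8] mm [ 32.2 -94.4  28.9]
(np.float64(129.5), 0, np.float64(147.6), np.float64(0.0)) rot [-25.9   8.    3.8] mm [ 37.5 -61.9  71. ]
(np.float64(116.9), 0, np.float64(139.7), np.float64(0.0)) rot [-25.9   8.    3.8] mm [ 37.3 -47.1  72.7]
(np.float64(106.0), 0, np.float64(129.7), np.float64(0.0)) rot [-25.9   8.    3.8] mm [ 37.5 -32.9  76.9]
(np.float64(96.9), 0, np.float64(118.0), np.float64(0.0)) rot [-25.9   8.    3.8] mm [ 38.  -19.6  83.4]
(np.float64(90.0), 0, np.float64(104.8), np.float64(0.0)) rot [-25.9   8.    3.8] mm [38.9 -7.6 92.1]
(np.float64(85.5), 0, np.float64(90.7), np.float64(0.0)) rot [-25.9   8.    3.8] mm [ 40.2   2.6 102.7]
(np.float64(84.2), 0, np.float64(83.4), np.float64(0.0)) rot [-25.9   8.    3.8] mm [ 41.    7.  108.7]
(np.float64(83.5), 0, np.float64(76.0), np.float64(0.0)) rot [-25.9   8.    3.8] mm [ 41.8  10.9 115. ]
```

```bash
python3 -m jog '-9 3 1 10 -5 -20 1;-17 5 2 20 -15 -30 1;-26 8 4 25 -25 -30 1;-26 8 4 28 -50 -15 1;-26 8 4 32 -75 5 1;-26 8 4 32 -97 20 1;-26 8 4 32 -97 28 1;-26 8 4 32 -97 28 1;-26 8 4 32 -97 28 1'; python3 - <<'E'
from h import *
s=state()
print(tipT(),s['force'],s['joints'])
goto2(140,0,160);
for ph in (60,50,40,30,20,10,5,0):
    a=np.radians(ph);goto2(round(159-85*np.cos(a)+4*np.sin(a)+9.5,1),0,round(72+85*np.sin(a)+4*np.cos(a),1))
E
```

```text
clock: 20.72
tool_pos: [0.6499, 0.0007, 0.2126]
ee_rot: [2.262, -2.179, -0.007]
force: [-0.1, -0.4, 0.0]
gripper_width: 0.0007
[140.6   0.6 201.6] [-0.06269398 -0.41742626  0.02418701] [-0.17133158  0.58521077  1.38455854  0.00180147  1.17585559  1.36123349]
(140, 0, 160, np.float64(0.0)) rot [ 0.2  0.1 -0.2] mm [ 0.7  0.5 41.6]
(np.float64(129.5), 0, np.float64(147.6), np.float64(0.0)) rot [ 0.2  0.1 -0.2] mm [ 0.8 10.9 54. ]
(np.float64(116.9), 0, np.float64(139.7), np.float64(0.0)) rot [ 0.2  0.1 -0.2] mm [ 0.9 23.5 62. ]
(np.float64(106.0), 0, np.float64(129.7), np.float64(0.0)) rot [ 0.2  0.1 -0.2] mm [ 0.9 34.3 72. ]
(np.float64(96.9), 0, np.float64(118.0), np.float64(0.0)) rot [ 0.2  0.1 -0.2] mm [ 1.  43.4 83.7]
(np.float64(90.0), 0, np.float64(104.8), np.float64(0.0)) rot [ 0.2  0.1 -0.2] mm [ 1.  50.3 97. ]
(np.float64(85.5), 0, np.float64(90.7), np.float64(0.0)) rot [ 0.2  0.1 -0.2] mm [  1.1  54.7 111.1]
(np.float64(84.2), 0, np.float64(83.4), np.float64(0.0)) rot [ 0.2  0.1 -0.2] mm [  1.1  56.  118.4]
(np.float64(83.5), 0, np.float64(76.0), np.float64(0.0)) rot [ 0.2  0.1 -0.2] mm [  1.1  56.6 125.8]
```

```bash
python3 -m jog '0 0 0 1 1 25 1;0 0 0 1 2 42 1;0 0 0 1 8 52 1;0 0 0 1 14 57 1;0 0 0 1 19 60 1;0 0 0 1 24 63 1;0 0 0 1 29 67 1;0 0 0 1 34 72 1;0 0 0 1 39 78 1;0 0 0 1 43 84 1;0 0 0 1 47 90 1;0 0 0 1 50 97 1;0 0 0 1 52 102 1;0 0 0 1 54 107 1;0 0 0 1 55 111 1;0 0 0 1 55 114 1;0 0 0 1 56 117 1;0 0 0 1 56 119 1'; python3 - <<'E'
from h import *
s=state()
print(tipT(),s['force'])
E
```

```text
clock: 22.98
tool_pos: [0.5933, -0.0021, 0.0936]
ee_rot: [2.262, -2.179, -0.007]
force: [-0.4, -0.6, 0.3]
gripper_width: 0.0007
[83.9  0.2 82.6] [-0.42942522 -0.60552806  0.29416005]
```

```bash
python3 -m jog '0 0 0 0 0 2 1;0 0 0 0 0 4 1;0 0 0 0 0 6 1;0 0 0 0 0 7 1;0 0 0 0 0 7 1'; python3 - <<'E'
from h import *
s=state()
print(tipT(),s['force'])
a=snap('side','side4.png')['img'][130:300,190:380,::-1]
cv2.imwrite('pics/m4.png',cv2.resize(cv2.convertScaleAbs(a,alpha=1.3,beta=10),(665,595),interpolation=cv2.INTER_CUBIC))
E
```

```text
clock: 23.6
tool_pos: [0.5932, -0.0021, 0.0874]
ee_rot: [2.262, -2.178, -0.007]
force: [-2.2, -0.1, 6.0]
gripper_width: 0.0005
[83.8  0.2 76.4] [-2.23298579 -0.11926543  5.96702907]
```

View pics/m4.png

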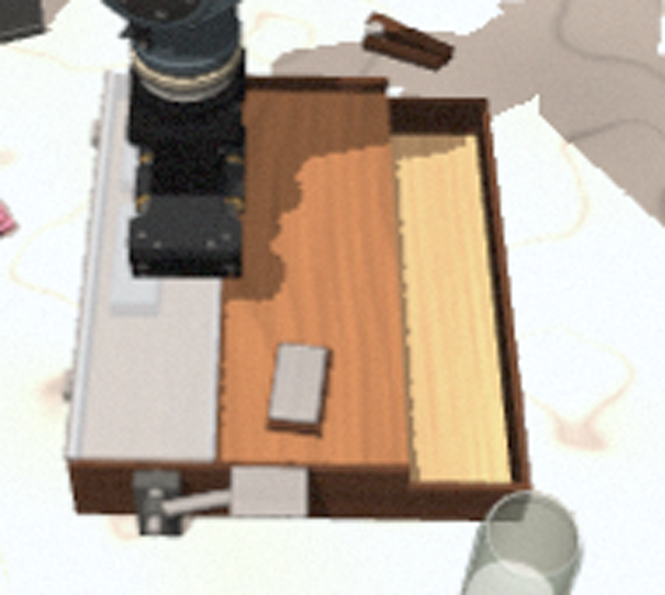

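The lid lies level (tip at 76.4 mm, 6 N), both harps show under the acrylic and the paddle is back up. A small extra press will confirm it is seated.

```bash
python3 -m jog '0 0 0 0 0 2 1;0 0 0 0 0 2 1'; python3 - <<'E'
from h import *
s=state()
print(tipT(),s['force'])
goto2(83,0,130); goto2(55,120,130);goto2(45,120,90);goto2(45,120,60)
E
```

```text
clock: 23.9
tool_pos: [0.5931, -0.002, 0.0874]
ee_rot: [2.262, -2.178, -0.006]
force: [-2.8, -0.3, 11.4]
gripper_width: 0.0006
[83.8  0.2 76.4] [-2.75046872 -0.27890035 11.41801483]
(83, 0, 130, np.float64(0.0)) rot [ 0.2  0.1 -0.2] mm [  0.1   1.  -53.6]
(55, 120, 130, np.float64(0.0)) rot [ 0.2  0.1 -0.2] mm [-119.8   29.4  -53.3]
(45, 120, 90, np.float64(0.0)) rot [ 0.2  0.1 -0.2] mm [-119.7   39.2  -13.2]
(45, 120, 60, np.float64(0.0)) rot [ 0.2  0.1 -0.2] mm [-119.7   39.1   16.8]
```

```bash
python3 -m jog '0 0 0 0 1 -25 0.31;0 0 0 -30 10 -55 0.31;0 0 0 -80 30 -55 0.31;0 0 0 -120 40 -50 0.31;0 0 0 -120 40 -25 0.31;0 0 0 -120 40 -5 0.31;0 0 0 -120 40 10 0.31;0 0 0 -120 40 17 0.31;0 0 0 -120 40 17 0.31'; python3 - <<'E'
from h import *
s=state()
print(tipT(),s['force'],s['gripper_width'])
goto2(30,120,60);goto2(-68,120,60)
E
```

```text
clock: 25.02
tool_pos: [0.5486, 0.1162, 0.0704]
ee_rot: [2.262, -2.178, -0.007]
force: [-0.4, 0.3, 0.8]
gripper_width: 0.0301
[ 44.1 120.2  59.4] [-0.360549    0.29561357  0.77894648] 0.030139014338618257
(30, 120, 60, np.float64(0.0)) rot [ 0.2  0.1 -0.2] mm [ 0.2 14.1 -0.5]
(-68, 120, 60, np.float64(0.0)) rot [ 0.2  0.1 -0.2] mm [ 5.000e-01  1.121e+02 -1.000e-01]
```

```bash
python3 -m jog '0 0 0 0 8 0 0.31;0 0 0 0 16 0 0.31;0 0 0 0 24 0 0.31;0 0 0 0 32 0 0.31;0 0 0 0 40 0 0.31;0 0 0 0 48 0 0.31;0 0 0 0 56 0 0.31;0 0 0 0 64 0 0.31;0 0 0 0 72 0 0.31;0 0 0 0 80 0 0.31;0 0 0 0 88 0 0.31;0 0 0 0 96 0 0.31;0 0 0 0 104 0 0.31;0 0 0 0 112 0 0.31;0 0 0 0 115 0 0.31;0 0 0 0 115 0 0.31'; python3 - <<'E'
from h import *
print(tipT(),state()['force']);goto2(0,60,180)
E
```

```text
clock: 27.02
tool_pos: [0.4335, 0.1119, 0.0709]
ee_rot: [2.262, -2.178, -0.007]
force: [-0.0, 0.4, -0.2]
gripper_width: 0.0299
[-71.1 120.6  59.9] [-0.02964242  0.44345637 -0.21651004]
(0, 60, 180, np.float64(0.0)) rot [ 0.2  0.1 -0.2] mm [  60.   -70.7 -120.5]
```

```bash
python3 -m jog '0 0 0 0 -20 -20 0.31;0 0 0 0 -20 -70 0.31;0 0 0 0 -20 -120 0.31;0 0 0 0 -20 -170 0.31;0 0 0 -50 0 -190 0.31;0 0 0 -100 0 -190 0.31;0 0 0 -150 0 -190 0.31;0 0 0 -200 0 -190 0.31;0 0 0 -250 0 -190 0.31;0 0 0 -250 0 -190 0.31'; python3 - <<'E'
from h import *
print(tipT(),state()['force'])
a=snap('side','side5.png')['img'][120:320,180:400,::-1];b=snap('top','top5.png')['img'][130:320,110:410,::-1]
f=lambda i,w,h:cv2.resize(cv2.convertScaleAbs(i,alpha=1.4,beta=10),(w,h),interpolation=cv2.INTER_CUBIC)
cv2.imwrite('pics/m5.png',np.hstack([f(a,330,300),f(b,470,300)]))
E
```

```text
clock: 28.28
tool_pos: [0.4247, 0.3644, 0.2614]
ee_rot: [-2.268, 2.174, 0.007]
force: [0.6, -0.4, -0.8]
gripper_width: 0.03
[-69.5 373.2 250.4] [ 0.61044572 -0.44919482 -0.75888052]
```

View pics/m5.png

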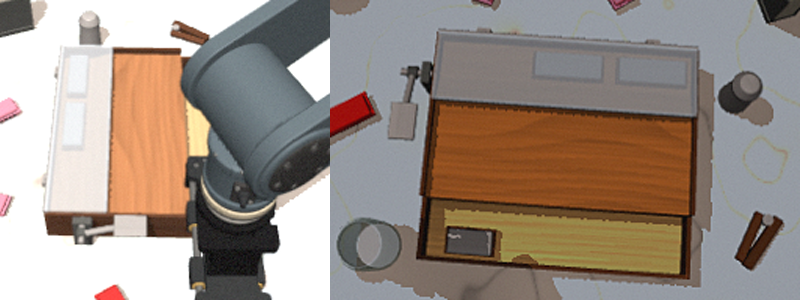

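The picture shows the deck clear, the mini in the bin (470,241), both harps under the shut lid (568,66 and 652,70), and the jar, capo and shaker in place. Handing in.

```bash
python3 -c "
from station import *
print(hand_in(), state()['clock'])"
```

```text
the job is handed in; nothing more can be done
the job is handed in; nothing more can be done
```

The job is done and handed in at about 28 s of the 64 s allowed. I pressed the lever to its stop and slid both full-length harmonicas down into the trough. I then shut the lid and slid the short one off the other side into the returns bin.

**Last checks:**
- **Lid:** shut and level, at 76.4 mm against 76 mm expected. It did not move under an extra press of 11 N, which was more than the 2–5 N it needs.
- **Harmonicas:** the last picture shows both full-length ones under the lid. They were pushed to about 6 mm past the ramp's foot, judging by the fingertip position. The short one is in the bin and the deck is clear.
- **Jar, capo and shaker:** they look unmoved in the pictures.
- **Forces:** the highest reading was about 36 N on the paddle (wrist force about 37 N), at the lever's stop.

**What went wrong on the way:** my first tilted approach to the middle harmonica ran into a wrist joint limit in free air. I pushed both harmonicas upright to the ramp instead, then finished with the tool turned half round and tilted.

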